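Check the sprung hood of the leak-test chamber

ROBOT

A 6-joint arm with a two-finger parallel gripper is mounted at the origin on a cart in front of the work surface, level with it; the furniture and walls round the work are solid. World frame = base frame: x ahead of the robot, y to its left, z up, the work surface at z = 0. Lengths are in m, angles in degrees, forces in N, time in s.
With the tool pointing down it reaches from about 0.325 to 0.9 m from the base axis. Payload 6.1 kg.
Tool frame: the origin (TCP) lies between the finger pads, 19 mm behind the fingertips; this is the grasp point; z points along the fingers, y is the direction in which the jaws open and shut (so a half turn about z gives the same grasp; the last joint's range is limited). The gripper opens to 85 mm and grips with 20 to 120 N. Pads are 22 mm wide; open, the fingers measure 114 mm over their backs; the gripper's body (76 mm by 85 mm) begins 54 mm behind the grasp point. The pads swing forward as they close: fully open they stand 13 mm farther back than shut.
Start: joints at [-82.454, 12.628, 87.462, -0, 79.91, -7.225], TCP at [0.159, -0.604, 0.25] pointing down, gripper open.
Joint ranges: [-170.65, 170.65], [-52.31, 119.04], [5.05, 147.46], [-71.25, 251.25], [11.57, 151.72], [-153.62, 153.62]. Speed limits (degrees/s): [147.25, 147.25, 172.46, 180, 180, 180].

INTERFACE

Orientations are given as [roll, pitch, yaw] about the fixed x, y, z axes, in that order (R = Rz(yaw) Ry(pitch) Rx(roll)).
In Python, from rig import readout, cams, job gives the robot as it stands.
- The arm moves only by the tool send_rows, never from a script. Its argument "commands" is a list of rows, each a list of 4 numbers: the shift along the tool's x, y, z in m, then the turn about the tool's z in rad. In form: [[x, y, z, twist], ...]. A call has exactly 5 rows; each row is the pose to reach, as a shift and turn from the pose measured when the call began, along the tool's axes at that moment; what a row does not reach only later rows make up. A row lasts 1/12 s, in which the tool goes at most 41.7 mm and 7.16 degrees, less where a joint would pass 70% of its speed; a pose out of reach is approached as far as the arm can. A call with a gripper value outside its range is refused whole. "gripper" is the opening, from 0 (shut) to 1 (fully open), set as the call begins (left out, the last holds). The fingers move at their own pace and stop on an object; "force" is the grip in N (left out, the last holds). Time passes only in rows, so rows that repeat a pose let the fingers close, or fill a call up. It gives the time, the measured TCP pose, the force and the opening at its end, in the units of the state.
- readout.read_state(): the state, without advancing time (a new reading comes with each control period).
- cams.camera(name): name is "scene" or "top"; returns (picture, depth): 384x512x3 uint8, blue, green, red; 384x512 float32, m along the optical axis (not along the pixel's ray), 0 where there is no reading.
- cams.camera_info(name): a dict with "intrinsics" (3x3 intrinsics, pixels), "D" ([k1, k2, p1, p2, k3] as OpenCV has them; the pictures are not rectified), "rvec" (rotation vector, rad) and "tvec" (3), from world to camera coordinates, as OpenCV has them. Camera axes: x right, y down, z forward; pixel columns grow to the right and rows downward; lengths in m; the calibration is good to about 2 mm. A picture is of the moment at which its call begins. camera_info takes no time and is no camera call.
- job.close_job(): hands the job in, once; it reports no verdict.
Trained networks look in the newest picture that a camera, given by its name, has taken for a name from the list of things; names that differ only in an ending like _2 or _b are one class to them, and where a whole thing is asked for, a point or a joint stands for the part that bears it (a point fixed in the world has none). Each returns a list of dicts, best first, with "score" (0 to 1); they miss things now and then, are a little off and sometimes report something else, mostly with a low value. They report only what shows in the picture. A call takes as long as a camera call.
- cams.find_in(camera, label): "location" ([row, column] in pixels, amid what is visible of it).
The state is a dict: "t": time; "joints": joint angles; "joint_vel": joint speeds; "joint_torque": joint torques, N m; "eef_pos": TCP position; "ee_rot": TCP orientation; "wrist_force": force on the tool from outside, world axes, zero at the start; "wrist_torque": the same for the moment, N m; "opening": opening from 0.0 (shut) to 1.0 (fully open).
Only numpy, scipy, OpenCV 4.12 (cv2) and the standard library are available. Lean on these libraries where they do the work, as an engineer would, in place of code of your own. Each camera call takes 0.05 s, during which the arm holds its last target.

TASK

The hood spring of the test chamber is to be trimmed. Lift the loose port lid off the hood by its knob before the hood moves and set it down, not dropped, knob up on the bare worktop beside the chamber; then raise the hood by its bar past its balance point, where the spring takes it over, but do not let it run up to its stop, and ease it back to just below the balance point (five degrees or so). Finish there, still holding the hood steady by its bar, as the fitter needs it, and leave everything else on the bench where it is.

Things in the scene. Friction and masses are not known exactly. Their poses are not given: they have to be found in the camera images.
- chamber: Leak-test chamber screwed to the worktop: low grey box 124x220 mm, rim 66 mm high, on a foot plate 170x250x6 mm; two brass connections stand out to 128 mm on its +y side. Origin: centre of its underside, on the worktop. x points from the lifting bar to the hinge (away from the robot at yaw 0), y along the hinge, z up. A valve is fixed inside.
- hood (a joint): Hood angle: aluminium plate 130x226x8 mm over the box, hinged on its far (+x) top edge; 0 = shut, grows as the bar rises, stop 1.3 rad. Hinge springs carry part of its weight: it balances at 0.80 rad (46 deg); let go, it sinks shut below that and rises to the stop above it, damped, almost no friction. Lifting force at the bar: 1.3 N shut; near balance 0.35 N per 0.1 rad.
- hood_hinge (a point): Point on the hinge axis of the hood, at mid width: 73 mm from the chamber's origin along its +x, 72 mm above the worktop. The axis is parallel to the chamber's y. Room: a beam crosses the bench 0.575 to 0.625 m ahead of the robot, its underside 0.675 m above the worktop; with the hood raised, keep forearm and wrist on the robot's side of it (lean the wrist back).
- hood_bar (a point): Middle of the lifting bar: straight round steel bar, 14 mm diameter, 110 mm long, parallel to the hinge axis and 188 mm from it, in the hood's plane, 45 mm (centre) out from the hood's front edge on a leg at each end. Shut, it is 72 mm above the worktop on the robot's side of the box, nothing under it. Moves with the hood.
- port_lid: Loose steel lid in the round 57 mm port in the middle of the hood plate: flange 72 mm diameter, 6 mm thick; spigot 51 mm diameter, 8 mm long below it; black knob on top; 48 mm high in all, 0.1 to 0.21 kg. Origin: centre of the spigot's underside, 68 mm above the worktop while in the port, 0 when it stands on the worktop; z up through the knob.
- lid_knob (a point): Middle of the lid's knob: a black cylinder 28 mm diameter and 18 mm high on a 14 mm neck; 39 mm above the lid's origin, 25 mm above the top of its flange.
- master_leak: Reference leak, steel cylinder 40 mm diameter, 60 mm high, standing behind the chamber's left end; bystander, origin under its middle. The worktop in front of it (0.5 to 0.56 m ahead of the robot, from the chamber's left side to 0.45 m left) is bare.
- spare_regulator: Regulator body lying on the left, 37 x 122 x 37 mm, long along its y; bystander, origin under its middle.
- plug_a: Seal plug standing left of the chamber, 19 mm diameter, 29 mm high; bystander, origin under its middle.
- plug_b: Seal plug standing left of the chamber, 19 mm diameter, 29 mm high; bystander, origin under its middle.
- valve_1: Solenoid valve, about 103 x 41 x 62 mm, long along its x, one of four standing in two rows to the right of the chamber; bystander, origin under its middle.
- valve_2: Solenoid valve, about 103 x 41 x 62 mm, long along its x, one of four standing in two rows to the right of the chamber; bystander, origin under its middle.
- valve_3: Solenoid valve, about 103 x 41 x 62 mm, long along its x, one of four standing in two rows to the right of the chamber; bystander, origin under its middle.
- valve_4: Solenoid valve, about 103 x 41 x 62 mm, long along its x, one of four standing in two rows to the right of the chamber; bystander, origin under its middle.

How it is judged (in metres and radians):
On the way, in this order (a step that is already met when the one before it is completed fails the run):
1. the port lid has been lifted out of its port by the knob (height (world z) of port_lid above 0.08 m and contact force between the fingers and port_lid above 0.2 N and distance between the grasp point and lid_knob below 0.05 m), for 0.1 s.
2. the port lid stands knob up on the worktop, let go (height (world z) of port_lid between -0.004 and 0.006 m and angle between port_lid's own z axis and vertical below 0.1 rad and linear speed of port_lid below 0.02 m/s and contact force between the fingers and port_lid below 0.05 N), for 0.2 s.
3. the hood has been raised past its balance point (value of joint hood above 0.84 rad), for 0.1 s.
At the end, for the whole second after the job is handed in: The gripper holds the hood still by its bar (TCP within 80 mm of the bar's middle, fingers bearing over 0.05 N) at 0.62 to 0.78 rad, 1 to 10 degrees below its balance at 0.80; the port lid stands upright (within 0.1 rad) and at rest on the worktop, clear of fingers and chamber (all of step 2 and value of joint hood between 0.62 and 0.78 rad and velocity of joint hood between -0.03 and 0.03 rad/s and contact force between the fingers and chamber above 0.05 N and contact force between chamber and port_lid below 0.05 N and distance between the grasp point and hood_bar below 0.08 m); the arm keeps its last pose, push and grip.
It fails at once if the hood was raised with the loose lid still on it (value of joint hood above 0.1 rad and height (world z) of port_lid above 0.03 m).
It fails at once if the hood ran up to its stop (value of joint hood above 1.25 rad).
It fails at once if the lid was dropped (contact force between the fingers and port_lid below 0.01 N and linear speed of port_lid above 0.5 m/s).
It fails at once if a bystander was disturbed (distance of any of master_leak, spare_regulator, plug_a, plug_b, valve_1, valve_2, valve_3, valve_4 from where it was at the start of the episode above 0.02 m).
It also fails if it takes over 46 s, if anything falls off the work surface, if the arm or the gripper's body presses on something with over 40 N, if the wrist force passes 120 N, or if a joint passes its speed limit or range.

## Working session

There is one attempt and no reset: what is moved stays moved. The work goes in short steps, Python scripts to look and compute and a tool call to move; the robot and the scene stay as the last step left them, time stands still between calls to the robot, and variables do not carry over. Pictures are saved under pics/ and viewed, and the job is handed in when it is done.

Besides the shell and the picture viewer there is one more tool, called after "Request:" as name(argument=value, ...), one argument or row to a line, values as JSON. send_rows: Moves the arm, as the interface text tells. Its arguments: {"type":"object","properties":{"commands":{"type":"array"},"gripper":{"type":"number"},"force":{"type":"number"}},"required":["commands"]}

```bash
ls; mkdir -p pics; python3 - <<'E'
from rig import readout,cams
import cv2
print(readout.read_state())
for n in("scene","top"):
    p,d=cams.camera(n); cv2.imwrite(f"pics/{n}0.png",p)
    print(n,cams.camera_info(n))
for l in("port_lid","lid_knob","hood_bar","chamber"):
    for n in("scene","top"):
        print(l,n,cams.find_in(n,l)[:3])
print(readout.read_state()["t"])
E
```

```text
pics
{'t': 0.0, 'joints': array([-8.24533761e+01,  1.26735884e+01,  8.75265901e+01,  7.36490833e-04,
        7.99100522e+01, -7.22404200e+00]), 'joint_vel': array([ 0.06873085, -0.04931555, -0.00172035,  0.15060858,  0.00572338,
       -0.06231033]), 'joint_torque': array([ 2.52973674e-03, -4.96896136e+01, -3.89385009e+01, -1.23921788e-05,
        1.11602369e-02,  6.71694060e-07]), 'eef_pos': array([ 0.15927883, -0.60377255,  0.24890946]), 'ee_rot': array([-1.79890736e+02, -1.45805368e-02,  1.47705222e+01]), 'wrist_force': array([ 0.70460423, -0.48711914, -0.23641649]), 'wrist_torque': array([ 0.04848871, -0.02002295,  0.00682074]), 'opening': 0.9970603646250531}
scene {'intrinsics': array([[370.18706673,   0.        , 253.71120841],
       [  0.        , 370.18706673, 196.40780961],
       [  0.        ,   0.        ,   1.        ]]), 'D': array([0.02910041, 0.        , 0.        , 0.        , 0.        ]), 'rvec': array([ 0.54801024, -2.38001311,  1.54331289]), 'tvec': array([0.55175754, 0.141886  , 0.99209656])}
top {'intrinsics': array([[444.00569007,   0.        , 252.65302655],
[... 163 characters left out ...]
    ,  0.        ]), 'rvec': array([ 2.12035663, -2.17303973,  0.16460525]), 'tvec': array([0.11272392, 0.60266003, 1.35807841])}
port_lid scene [{'location': [191.3, 255.4], 'score': 0.54}]
port_lid top [{'location': [201.6, 266.7], 'score': 0.56}, {'location': [213.5, 355.7], 'score': 0.21}]
lid_knob scene [{'location': [191.5, 256.6], 'score': 0.8}]
lid_knob top [{'location': [200.2, 268.5], 'score': 0.67}, {'location': [210.8, 377.7], 'score': 0.52}]
hood_bar scene [{'location': [197.7, 264.9], 'score': 0.75}]
hood_bar top [{'location': [205.1, 260.1], 'score': 0.74}]
chamber scene [{'location': [208.7, 254.5], 'score': 0.68}]
chamber top [{'location': [211.2, 265.6], 'score': 0.85}]
0.5
```

View pics/scene0.png

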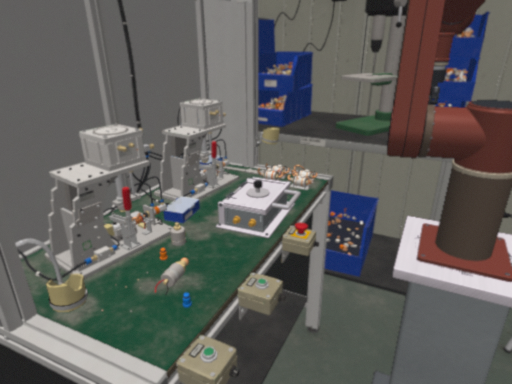

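View pics/top0.png

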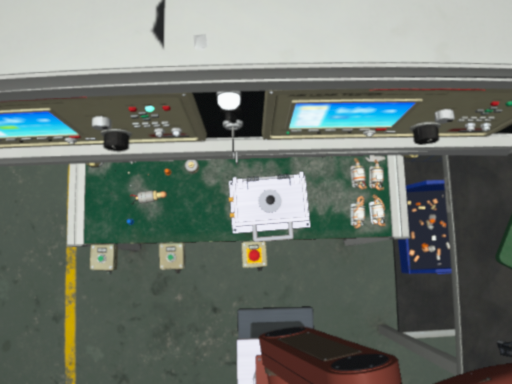

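Top view: the knob is at about (200, 270), the bar at (231, 272), the chamber is slightly yawed, and the master leak is at (165, 190). The plugs and regulator are to the left. Next I'll turn these into positions.

```bash
cat > h.py <<'E'
import numpy as np,cv2
from rig import readout,cams
def cam(n):
    i=cams.camera_info(n);R=cv2.Rodrigues(np.array(i["rvec"]))[0];return i["intrinsics"],i["D"],R,np.array(i["tvec"])
def dep(n,d,pts):  # pts (col,row)
    K,D,R,t=cam(n);out=[]
    for c,r in pts:
        z=d[int(round(r)),int(round(c))]
        u=cv2.undistortPoints(np.array([[[c,r]]],float),K,D)[0,0]
        out.append(R.T@(np.array([u[0]*z,u[1]*z,z])-t))
    return np.array(out)
def atz(n,pts,zw):
    K,D,R,t=cam(n);out=[]
    for c,r in pts:
        u=cv2.undistortPoints(np.array([[[c,r]]],float),K,D)[0,0]
        o=-R.T@t;v=R.T@np.array([u[0],u[1],1]);out.append(o+v*(zw-o[2])/v[2])
    return np.array(out)
def cloud(n,d):
    K,D,R,t=cam(n);h,w=d.shape
    g=np.stack(np.meshgrid(np.arange(w),np.arange(h)),-1).reshape(-1,1,2).astype(float)
    u=cv2.undistortPoints(g,K,D)[:,0];z=d.reshape(-1,1)
    return ((np.hstack([u*z,z])-t)@R).reshape(h,w,3)
E
python3 - <<'E'
from h import *
np.set_printoptions(precision=4,suppress=True)
p,d=cams.camera("top")
P=cloud("top",d); np.save("P0.npy",P)
c=p[140:260,60:420]; cv2.imwrite("pics/crop0.png",cv2.resize(p[150:260,130:320],None,fx=4,fy=4,interpolation=cv2.INTER_CUBIC))
Z=P[...,2]
m=(Z>.062)&(Z<.088)&(P[...,0]>.3)&(P[...,0]<.65)&(abs(P[...,1])<.3)
q=P[m];print(len(q),q.min(0),q.max(0))
m[:, :220]=0;m[:,:]&=(np.indices(m.shape)[1]<325)
r=cv2.minAreaRect(P[m][:,:2].astype(np.float32));print(r)
k=(Z>.1)&(Z<.13)&(P[...,0]>.3)&(P[...,0]<.7)&(np.indices(Z.shape)[1]>220)&(np.indices(Z.shape)[1]<325)
print(P[k]); print(np.argwhere(k).mean(0))
for n,l in(("plugb",0),):pass
for rr in range(222,242):
    print(rr,[round(float(v)*1000) for v in Z[rr,250:296:3]])
for l in("master_leak","plug_a","spare_regulator","valve_1"):
    f=cams.find_in("top",l)
    for x in f[:4]: print(l,x,dep("top",d,[x["location"][::-1]])[0])
E
```

```text
3446 [ 0.4569 -0.2986  0.0632] [0.6499 0.1616 0.088 ]
((0.5566141605377197, 0.04477764666080475), (0.19640730321407318, 0.2268497794866562), 2.7838761806488037)
[[0.5923 0.0524 0.1155]
 [0.5922 0.0494 0.1156]
 [0.5915 0.0466 0.1195]
 [0.5918 0.0435 0.1169]
 [0.5918 0.0405 0.1164]
 [0.5887 0.0557 0.1198]
 [0.5883 0.0528 0.1218]
 [0.5888 0.0496 0.1181]
 [0.589  0.0466 0.1161]
 [0.5889 0.0436 0.1162]
 [0.5884 0.0407 0.1194]
 [0.5887 0.0376 0.1169]
 [0.5857 0.0588 0.1201]
 [0.5868 0.0555 0.1116]
 [0.5861 0.0526 0.1159]
 [0.586  0.0497 0.1165]
 [0.5856 0.0468 0.1184]
 [0.5859 0.0437 0.1161]
 [0.5865 0.0404 0.1115]
 [0.5855 0.0378 0.1178]
 [0.5841 0.0585 0.1098]
 [0.5836 0.0556 0.1127]
 [0.5831 0.0527 0.1157]
 [0.5825 0.0499 0.1195]
 [0.5829 0.0468 0.1167]
 [0.5821 0.044  0.1213]
 [0.5829 0.0407 0.1152]
 [0.5824 0.0379 0.1186]
 [0.5822 0.035  0.1196]
 [0.5799 0.0589 0.1181]
 [0.5797 0.0559 0.1193]
 [0.58   0.0529 0.1168]
 [0.5801 0.0498 0.1155]
 [0.5796 0.0469 0.1184]
 [0.5799 0.0438 0.1155]
 [0.5795 0.041  0.1183]
 [0.5797 0.0379 0.1164]
 [0.5794 0.035  0.1181]
 [0.5775 0.0588 0.1142]
 [0
[... 1804 characters left out ...]
, 74, 82, 81, 80, 78, 83, 77, 81, 82, 79, 79, 75, 78, 75, 2]
239 [0, 75, 84, 76, 83, 80, 79, 79, 77, 84, 78, 79, 74, -4, 0, -5]
240 [-2, 78, 81, 71, 76, 79, 76, 73, 71, -792, -799, -799, -804, -796, -794, -807]
241 [-793, -803, 78, 73, 78, -804, -802, -799, -793, -801, -800, -799, -797, -806, -800, -789]
spare_regulator {'location': [197.4, 149.4], 'score': 0.51} [0.6061 0.4287 0.0314]
valve_1 {'location': [207.1, 377.9], 'score': 0.83} [ 0.5556 -0.2997  0.0423]
valve_1 {'location': [175.2, 374.8], 'score': 0.83} [ 0.6592 -0.2969  0.0411]
valve_1 {'location': [176.8, 357.7], 'score': 0.57} [ 0.6556 -0.2411  0.0393]
valve_1 {'location': [211.3, 356.5], 'score': 0.56} [ 0.5439 -0.2296  0.0433]
```

View pics/crop0.png

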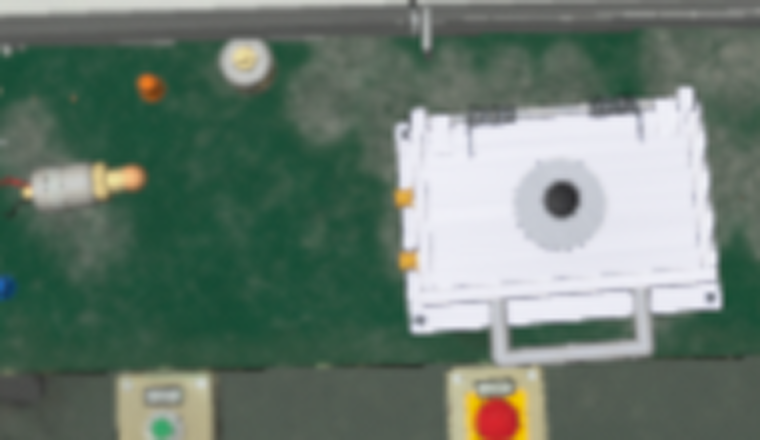

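```bash
python3 - <<'E'
from h import *
np.set_printoptions(precision=4,suppress=True)
P=np.load("P0.npy");Z=P[...,2]
# bar points
pts=[]
for c in range(262,288):
    rows=[r for r in range(232,244) if .066<Z[r,c]<.09]
    if rows: pts.append((c,np.mean(rows)))
W=atz("top",pts,.078);f=np.polyfit(W[:,1],W[:,0],1);print("bar x=",f,"yaw",np.degrees(np.arctan(-f[0])),W[0],W[-1])
b=atz("top",[(256,231),(290.5,229)],.078);print(b, b.mean(0))
# edge fit of white hood plate: left edge,right edge, via plate mask rect without bar
m=(Z>.064)&(Z<.09)&(P[...,0]>.49)&(P[...,0]<.68)
I=np.indices(Z.shape);m&=(I[1]>222)&(I[1]<322)
r=cv2.minAreaRect(P[m][:,:2].astype(np.float32));print(r)
k=(Z>.1)&(Z<.13)&(P[...,0]>.55)&(P[...,0]<.61)&(abs(P[...,1]-.047)<.03)
q=atz("top",[np.argwhere(k).mean(0)[::-1]],.116)[0];print("knob",q)
# scene cross-check
p,d=cams.camera("scene");S=cloud("scene",d)
k=(S[...,2]>.1)&(S[...,2]<.125)&(abs(S[...,0]-.58)<.03)&(abs(S[...,1]-.047)<.03)
print("scene knob",S[k].mean(0),S[k].max(0),S[k].min(0),k.sum())
k=(S[...,2]>.06)&(S[...,2]<.085)&(abs(S[...,0]-.466)<.02)&(abs(S[...,1]-.04)<.04)
print("scene bar",S[k].mean(0),S[k].max(0),S[k].min(0))
E
```

```text
bar x= [-0.0521  0.4676] yaw 2.983191892884456 [0.463  0.0731 0.078 ] [ 0.4671 -0.0032  0.078 ]
[[ 0.4878  0.0907  0.078 ]
 [ 0.4912 -0.0147  0.078 ]] [0.4895 0.038  0.078 ]
((0.5757972002029419, 0.04557222127914429), (0.17585104703903198, 0.2266683280467987), 3.031593084335327)
knob [0.5791 0.0474 0.116 ]
scene knob [0.5759 0.0543 0.1099] [0.5904 0.0633 0.1164] [0.5641 0.0372 0.1006] 61
scene bar [0.4614 0.0423 0.0755] [0.4693 0.0796 0.0789] [0.4554 0.0007 0.0659]
```

Request:
send_rows(
  commands=[
    [0.0266, -0.0243, 0, -0.11],
    [0.0532, -0.0486, 0, -0.22],
    [0.0798, -0.0729, 0, -0.33],
    [0.1064, -0.0972, 0, -0.44],
    [0.133, -0.1215, 0, -0.55],
  ],
  gripper=1,
  force=30,
)

```text
t: 1.22
eef_pos: [0.2575, -0.4515, 0.25]
ee_rot: [180.0, -0.0, 46.6]
wrist_force: [1.6, -0.3, 0.5]
opening: 1.003
```

```bash
cat > go.py <<'E'
import sys
from h import *
from scipy.spatial.transform import Rotation as Ro
s=readout.read_state();e=s["ee_rot"];R=Ro.from_euler("xyz",e,degrees=True).as_matrix()
t=np.array([float(v) for v in sys.argv[1:4]]);yaw=float(sys.argv[4]) if len(sys.argv)>4 else e[2]
np.set_printoptions(precision=4,suppress=True)
print("t",s["t"],"pos",s["eef_pos"],"rot",e,"F",s["wrist_force"],"T",s["wrist_torque"],"op",round(s["opening"],3),"j",s["joints"])
print("tool shift",R.T@(t-s["eef_pos"]),"twist",-np.radians(yaw-e[2]))
E
python3 go.py .579 .0474 .2 93
```

```text
t 1.2167 pos [ 0.2575 -0.4515  0.25  ] rot [179.9833  -0.      46.5621] F [ 1.5802 -0.2759  0.5327] T [-0.001  -0.038   0.0356] op 1.003 j [-69.0046  -1.8792 103.0218   0.0074  78.8424 -25.5681]
tool shift [ 0.5833 -0.1096  0.05  ] twist -0.8104942577707062
```

Request:
send_rows(
  commands=[
    [0.0386, -0.0072, 0, -0.11],
    [0.0772, -0.0144, 0, -0.22],
    [0.1158, -0.0216, 0, -0.33],
    [0.1544, -0.0288, 0, -0.44],
    [0.193, -0.036, 0, -0.55],
  ],
)

```text
t: 1.63
eef_pos: [0.3647, -0.285, 0.2503]
ee_rot: [179.9, 0.0, 78.4]
wrist_force: [0.6, -0.8, 0.6]
opening: 1.001
```

```bash
python3 go.py .579 .0474 .17 93
```

```text
t 1.6333 pos [ 0.3647 -0.285   0.2503] rot [179.9393   0.0394  78.3671] F [ 0.6496 -0.8309  0.6339] T [-0.0331 -0.0124 -0.0323] op 1.001 j [-47.7813 -10.2793 110.694    0.004   79.513  -36.1492]
tool shift [0.3688 0.1427 0.0802] twist -0.2553914802956918
```

Request:
send_rows(
  commands=[
    [0.037, 0.0143, 0, -0.085],
    [0.074, 0.0286, 0, -0.17],
    [0.111, 0.0429, 0, -0.255],
    [0.148, 0.0572, 0, -0.255],
    [0.185, 0.0715, 0, -0.255],
  ],
)

```text
t: 2.05
eef_pos: [0.4729, -0.1163, 0.2507]
ee_rot: [179.9, 0.1, 93.0]
wrist_force: [1.4, -0.4, -0.4]
opening: 1.003
```

```bash
python3 go.py .579 .0474 .17 93
```

```text
t 2.05 pos [ 0.4729 -0.1163  0.2507] rot [179.8942   0.0844  93.0035] F [ 1.4415 -0.4286 -0.3551] T [-0.0115 -0.0248  0.0535] op 1.003 j [-23.0899  -6.7441 107.5229  -0.0298  79.0891 -26.0879]
tool shift [0.1581 0.1144 0.0807] twist 6.142718890450661e-05
```

Request:
send_rows(
  commands=[
    [0.034, 0.025, 0.01, 0],
    [0.068, 0.05, 0.02, 0],
    [0.102, 0.075, 0.04, 0],
    [0.136, 0.1, 0.06, 0],
    [0.158, 0.1144, 0.08, 0],
  ],
  gripper=0.7,
)

```text
t: 2.47
eef_pos: [0.5783, 0.0449, 0.1751]
ee_rot: [179.7, 0.1, 93.0]
wrist_force: [0.0, -0.8, 0.9]
opening: 0.7
```

```bash
python3 go.py .579 .0474 .110 93
```

```text
t 2.4667 pos [0.5783 0.0449 0.1751] rot [179.6812   0.1045  93.0415] F [ 0.0064 -0.7666  0.856 ] T [ 0.0108 -0.0214 -0.0257] op 0.7 j [-3.309   9.9867 98.8227 -0.0726 70.8622 -6.3272]
tool shift [0.0026 0.0005 0.0651] twist 0.0007241274981998161
```

Request:
send_rows(
  commands=[
    [0.003, 0.001, 0.015, 0],
    [0.003, 0.001, 0.03, 0],
    [0.003, 0.001, 0.045, 0],
    [0.003, 0.001, 0.06, 0],
    [0.003, 0.001, 0.065, 0],
  ],
)

```text
t: 2.88
eef_pos: [0.578, 0.0482, 0.1075]
ee_rot: [179.9, 0.1, 93.1]
wrist_force: [-1.1, -0.5, 0.4]
opening: 0.698
```

```bash
python3 go.py .579 .0474 .110 93; python3 - <<'E'
from h import *
p,d=cams.camera("scene");cv2.imwrite("pics/s1.png",cv2.resize(p[130:250,190:350],None,fx=4,fy=4,interpolation=cv2.INTER_CUBIC))
p,d=cams.camera("top");cv2.imwrite("pics/t1.png",cv2.resize(p[150:270,210:330],None,fx=4,fy=4,interpolation=cv2.INTER_CUBIC))
E
```

```text
t 2.8833 pos [0.578  0.0482 0.1075] rot [179.903    0.0829  93.0654] F [-1.0818 -0.4733  0.4241] T [ 0.003  -0.0087  0.0221] op 0.698 j [ -2.9842  14.6947 101.2293  -0.0804  63.9708  -6.0145]
tool shift [-0.0008  0.001  -0.0025] twist 0.0011420147989313668
```

View pics/s1.png

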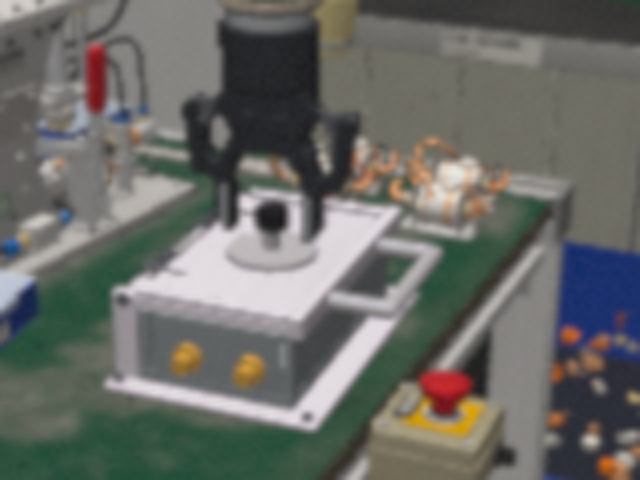

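The picture shows the fingers straddling the black knob at about (272, 215) in the crop, clear of the flange, so I can close.

Request:
send_rows(
  commands=[
    [0, 0.0, -0.002, 0],
    [0, 0.0, -0.002, 0],
    [0, 0.0, -0.002, 0],
    [0, 0.0, -0.002, 0],
    [0, 0.0, -0.002, 0],
  ],
  gripper=0,
  force=40,
)

```text
t: 3.4
eef_pos: [0.5794, 0.0478, 0.1125]
ee_rot: [179.7, 0.1, 93.0]
wrist_force: [-1.9, -1.0, 5.9]
opening: 0.31
```

Request:
send_rows(
  commands=[
    [0, 0.0, 0, 0],
    [0, 0.0, 0, 0],
    [0, 0.0, -0.004, 0],
    [0, 0.0, -0.008, 0],
    [0, 0.0, -0.016, 0],
  ],
)

```text
t: 3.82
eef_pos: [0.5785, 0.0478, 0.1278]
ee_rot: [179.8, 0.1, 93.0]
wrist_force: [0.5, -0.1, -1.7]
opening: 0.313
```

Request:
send_rows(
  commands=[
    [0, 0.0, -0.015, 0],
    [0, 0.0, -0.03, 0],
    [0, 0.0, -0.045, 0],
    [0, 0.0, -0.06, 0],
    [0, 0.0, -0.065, 0],
  ],
)

```text
t: 4.23
eef_pos: [0.5798, 0.0479, 0.1962]
ee_rot: [179.6, 0.1, 93.0]
wrist_force: [0.7, -0.9, -1.4]
opening: 0.312
```

```bash
python3 go.py .53 .28 .16 93; python3 - <<'E'
from h import *
p,d=cams.camera("scene");cv2.imwrite("pics/s2.png",cv2.resize(p[110:250,190:350],None,fx=4,fy=4,interpolation=cv2.INTER_CUBIC))
E
```

```text
t 4.2333 pos [0.5798 0.0479 0.1962] rot [179.5701   0.1206  93.0365] F [ 0.7048 -0.8522 -1.3997] T [ 0.049  -0.041   0.0008] op 0.312 j [-3.0004  8.9413 97.6125 -0.0781 73.006  -6.0148]
tool shift [ 0.2345 -0.0377  0.0355] twist 0.0006366907641490586
```

View pics/s2.png

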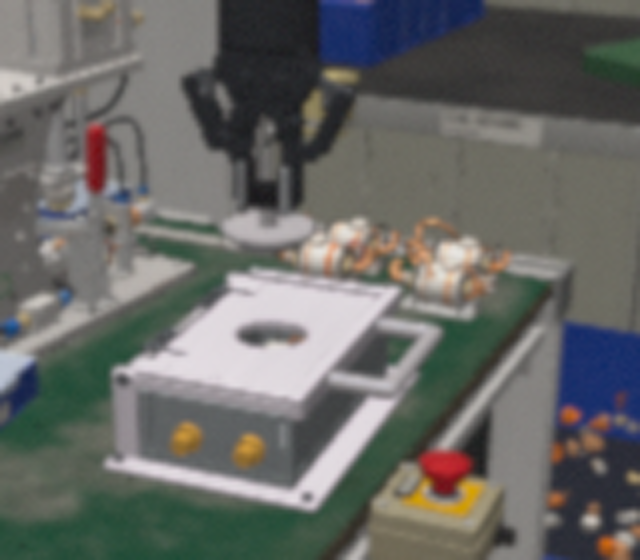

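The lid is held level, and the open port shows at about (272, 335) in the crop. I'll carry it left.

Request:
send_rows(
  commands=[
    [0.02, -0.003, 0, 0],
    [0.055, -0.009, 0, 0],
    [0.09, -0.015, 0, 0],
    [0.125, -0.021, 0, 0],
    [0.16, -0.026, 0, 0],
  ],
)

```text
t: 4.7
eef_pos: [0.5444, 0.2075, 0.1949]
ee_rot: [179.6, 0.1, 93.0]
wrist_force: [0.6, 0.7, -1.6]
opening: 0.309
```

Request:
send_rows(
  commands=[
    [0.03, -0.004, 0.01, 0],
    [0.055, -0.008, 0.025, 0],
    [0.07, -0.011, 0.045, 0],
    [0.075, -0.012, 0.065, 0],
    [0.075, -0.012, 0.08, 0],
  ],
)

```text
t: 5.12
eef_pos: [0.5271, 0.283, 0.112]
ee_rot: [179.8, 0.2, 93.1]
wrist_force: [-0.7, -0.1, -1.1]
opening: 0.311
```

```bash
python3 go.py .53 .28 .05 93; python3 - <<'E'
from h import *
p,d=cams.camera("scene");cv2.imwrite("pics/s3.png",cv2.resize(p[130:290,130:290],None,fx=4,fy=4,interpolation=cv2.INTER_CUBIC))
S=cloud("scene",d);s=readout.read_state()["eef_pos"]
m=(abs(S[...,0]-s[0])<.045)&(abs(S[...,1]-s[1])<.045)&(S[...,2]<s[2])&(S[...,2]>.02)
print(s,[ (round(a,3),int(b)) for a,b in zip(np.arange(.02,s[2],.005),np.histogram(S[m][:,2],np.arange(.02,s[2]+.005,.005))[0])])
E
```

```text
t 5.1167 pos [0.5271 0.283  0.112 ] rot [179.7684   0.1555  93.1372] F [-0.7414 -0.1028 -1.1037] T [-0.003   0.0478 -0.0002] op 0.311 j [20.7985 16.6149 98.3129 -0.2412 64.8989 17.7631]
tool shift [-0.003   0.0025  0.062 ] twist 0.0023940441530030535
[0.52554824 0.28146363 0.10874431] [(np.float64(0.02), 0), (np.float64(0.025), 0), (np.float64(0.03), 0), (np.float64(0.035), 0), (np.float64(0.04), 0), (np.float64(0.045), 0), (np.float64(0.05), 0), (np.float64(0.055), 0), (np.float64(0.06), 0), (np.float64(0.065), 10), (np.float64(0.07), 0), (np.float64(0.075), 78), (np.float64(0.08), 200), (np.float64(0.085), 9), (np.float64(0.09), 8), (np.float64(0.095), 19), (np.float64(0.1), 35), (np.float64(0.105), 30)]
```

View pics/s3.png

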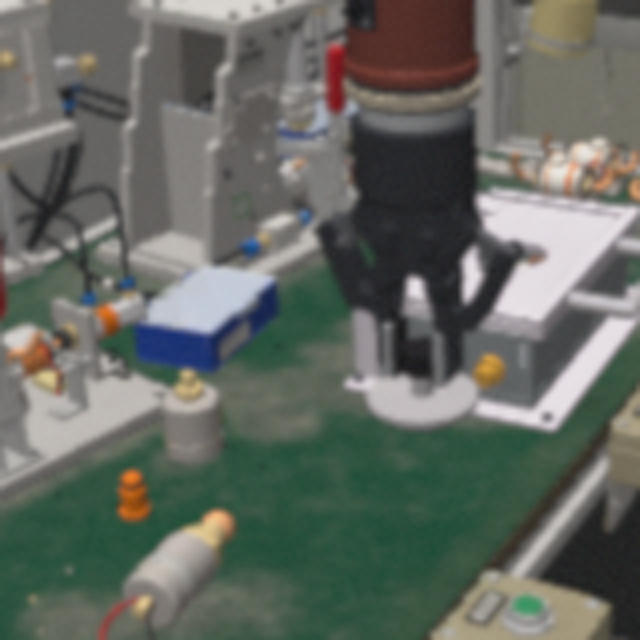

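Lid level over bare worktop, flange at crop (422, 398), well clear of the leak, plug and regulator. I'll lower it.

Request:
send_rows(
  commands=[
    [0, 0, 0.015, 0],
    [0, 0, 0.03, 0],
    [0, 0, 0.045, 0],
    [0, 0, 0.052, 0],
    [0, 0, 0.056, 0],
  ],
)

```text
t: 5.58
eef_pos: [0.5246, 0.2806, 0.0513]
ee_rot: [-179.8, 0.3, 93.1]
wrist_force: [-0.5, -0.1, -2.6]
opening: 0.31
```

Request:
send_rows(
  commands=[
    [0, 0, 0.001, 0],
    [0, 0, 0.002, 0],
    [0, 0, 0.003, 0],
    [0, 0, 0.004, 0],
    [0, 0, 0.004, 0],
  ],
)

```text
t: 6.0
eef_pos: [0.525, 0.2807, 0.0479]
ee_rot: [-179.9, 0.3, 93.1]
wrist_force: [0.5, -0.5, -2.1]
opening: 0.311
```

Request:
send_rows(
  commands=[
    [0, 0, 0.001, 0],
    [0, 0, 0.002, 0],
    [0, 0, 0.003, 0],
    [0, 0, 0.004, 0],
    [0, 0, 0.004, 0],
  ],
)

```text
t: 6.42
eef_pos: [0.5251, 0.2807, 0.0447]
ee_rot: [-179.9, 0.3, 93.1]
wrist_force: [-2.2, -0.7, 4.4]
opening: 0.306
```

Request:
send_rows(
  commands=[
    [0, 0, 0.001, 0],
    [0, 0, 0.0015, 0],
    [0, 0, 0.002, 0],
    [0, 0, 0.002, 0],
    [0, 0, 0.002, 0],
  ],
)

```text
t: 6.83
eef_pos: [0.5252, 0.2808, 0.0446]
ee_rot: [-179.9, 0.3, 93.1]
wrist_force: [-7.0, -2.7, 12.6]
opening: 0.312
```

Request:
send_rows(
  commands=[
    [0, 0, 0, 0],
    [0, 0, 0, 0],
    [0, 0, 0, 0],
    [0, 0, 0, 0],
    [0, 0, 0, 0],
  ],
)

```text
t: 7.25
eef_pos: [0.5254, 0.2808, 0.0447]
ee_rot: [-179.9, 0.3, 93.1]
wrist_force: [-0.5, -0.2, 1.7]
opening: 0.313
```

Request:
send_rows(
  commands=[
    [0, 0, 0, 0],
    [0, 0, 0, 0],
    [0, 0, 0, 0],
    [0, 0, 0, 0],
    [0, 0, 0, 0],
  ],
  gripper=0.75,
)

```text
t: 7.67
eef_pos: [0.5254, 0.2808, 0.0446]
ee_rot: [-179.9, 0.3, 93.1]
wrist_force: [-0.9, -0.9, -0.4]
opening: 0.75
```

Request:
send_rows(
  commands=[
    [0, 0, -0.005, 0],
    [0, 0, -0.02, 0],
    [0, 0, -0.04, 0],
    [0, 0, -0.07, 0],
    [0, 0, -0.1, 0],
  ],
)

```text
t: 8.08
eef_pos: [0.5247, 0.2811, 0.145]
ee_rot: [-179.8, 0.3, 93.1]
wrist_force: [0.1, 1.0, -0.3]
opening: 0.752
```

```bash
python3 go.py .4654 .0414 .16 93; python3 - <<'E'
from h import *
p,d=cams.camera("scene");cv2.imwrite("pics/s4.png",cv2.resize(p[130:290,130:330],None,fx=4,fy=4,interpolation=cv2.INTER_CUBIC)[:600])
E
```

```text
t 8.0833 pos [0.5247 0.2811 0.145 ] rot [-179.7588    0.3483   93.0962] F [ 0.0515  1.039  -0.313 ] T [-0.0221  0.0319  0.0345] op 0.752 j [20.7268 14.316  97.2088 -0.2776 68.8109 17.7325]
tool shift [-0.2362 -0.0722 -0.0132] twist 0.001678215439409746
```

View pics/s4.png

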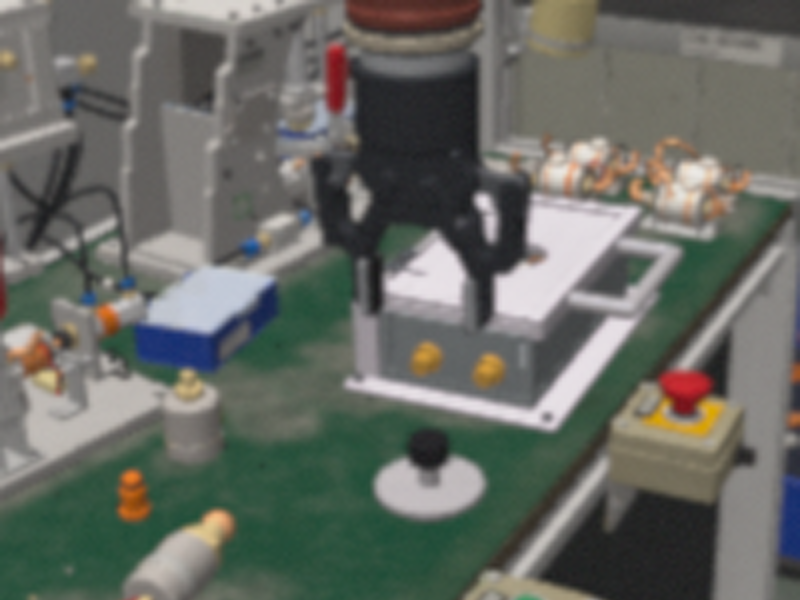

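The lid stands upright at crop (430, 480), let go. Next is the bar.

Request:
send_rows(
  commands=[
    [-0.03, -0.01, -0.015, 0],
    [-0.065, -0.02, -0.02, 0],
    [-0.1, -0.03, -0.02, 0],
    [-0.135, -0.042, -0.02, 0],
    [-0.17, -0.054, -0.02, 0],
  ],
  gripper=0.44,
)

```text
t: 8.55
eef_pos: [0.4835, 0.1088, 0.1737]
ee_rot: [179.5, 0.2, 93.1]
wrist_force: [0.3, 0.0, 0.6]
opening: 0.441
```

```bash
python3 go.py .4654 .0414 .16 93
```

```text
t 8.55 pos [0.4835 0.1088 0.1737] rot [179.5452   0.1572  93.1462] F [0.2774 0.033  0.5712] T [ 0.0373 -0.0309  0.0064] op 0.441 j [  3.6654  -1.5508 111.2161  -0.1718  69.8814   0.577 ]
tool shift [-0.0663 -0.0219  0.0137] twist 0.0025524799627811515
```

Request:
send_rows(
  commands=[
    [-0.03, -0.01, 0.005, 0],
    [-0.055, -0.018, 0.01, 0],
    [-0.066, -0.022, 0.014, 0],
    [-0.066, -0.022, 0.03, 0],
    [-0.066, -0.022, 0.04, 0],
  ],
)

```text
t: 8.97
eef_pos: [0.4656, 0.0411, 0.1334]
ee_rot: [179.5, 0.1, 93.0]
wrist_force: [-0.3, -0.9, 0.0]
opening: 0.439
```

```bash
python3 go.py .4654 .0414 .072 93; python3 - <<'E'
from h import *
p,d=cams.camera("scene");cv2.imwrite("pics/s5.png",cv2.resize(p[130:270,210:330],None,fx=4,fy=4,interpolation=cv2.INTER_CUBIC)[:600])
p,d=cams.camera("top");cv2.imwrite("pics/t5.png",cv2.resize(p[150:270,180:330],None,fx=4,fy=4,interpolation=cv2.INTER_CUBIC))
E
```

```text
t 8.9667 pos [0.4656 0.0411 0.1334] rot [179.4885   0.1477  93.0399] F [-0.2912 -0.8766  0.0169] T [-0.0572  0.0335  0.0661] op 0.439 j [ -4.5809  -2.6975 117.0646  -0.0866  65.1063  -7.5854]
tool shift [ 0.0005 -0.0007  0.0613] twist 0.0006956289026412418
```

View pics/s5.png

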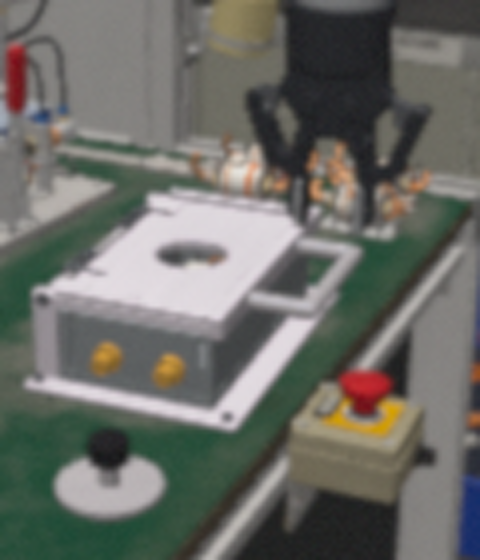

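View pics/t5.png

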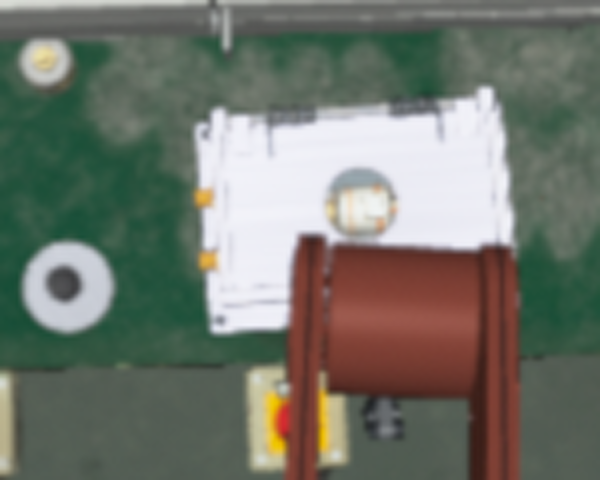

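Request:
send_rows(
  commands=[
    [0, 0, 0.015, 0],
    [0, 0, 0.03, 0],
    [0, 0, 0.045, 0],
    [0, 0, 0.055, 0],
    [0, 0, 0.06, 0],
  ],
)

```text
t: 9.48
eef_pos: [0.4637, 0.0427, 0.0707]
ee_rot: [179.9, 0.1, 93.2]
wrist_force: [-1.1, 0.7, -0.7]
opening: 0.442
```

```bash
python3 go.py .4654 .0414 .072 93; python3 - <<'E'
from h import *
p,d=cams.camera("scene");cv2.imwrite("pics/s6.png",cv2.resize(p[150:250,240:320],None,fx=6,fy=6,interpolation=cv2.INTER_CUBIC)[:600])
E
```

```text
t 9.4833 pos [0.4637 0.0427 0.0707] rot [179.8711   0.0908  93.215 ] F [-1.1132  0.7411 -0.718 ] T [ 0.045   0.0131 -0.0155] op 0.442 j [ -4.4008   3.1705 119.0275  -0.0863  57.6623  -7.5698]
tool shift [-0.0014  0.0016 -0.0013] twist 0.003752185131181254
```

View pics/s6.png

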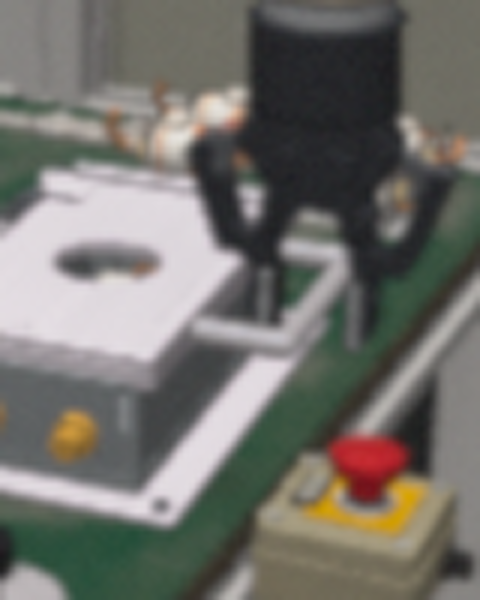

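The fingers straddle the bar at about (310, 300) in the crop, clear of the plate edge. I'll close.

Request:
send_rows(
  commands=[
    [0, 0.001, 0, 0],
    [0, 0.001, 0, 0],
    [0, 0.001, 0, 0],
    [0, 0.001, 0, 0],
    [0, 0.001, 0, 0],
  ],
  gripper=0,
  force=25,
)

```text
t: 9.95
eef_pos: [0.463, 0.0429, 0.0706]
ee_rot: [-179.9, 0.1, 93.2]
wrist_force: [-6.0, 0.3, 3.5]
opening: 0.153
```

```bash
python3 go.py .4654 .0414 .072 93
```

```text
t 9.95 pos [0.463  0.0429 0.0706] rot [-179.8911    0.0688   93.2218] F [-5.9905  0.3076  3.5182] T [ 0.0724  1.0917 -0.0171] op 0.153 j [ -4.3831   3.2585 118.9434  -0.0975  57.8969  -7.553 ]
tool shift [-0.0016  0.0023 -0.0014] twist 0.0038718840624490866
```

```bash
cat > arc.py <<'E'
import sys
from h import *
from scipy.spatial.transform import Rotation as Ro
np.set_printoptions(precision=4,suppress=True)
S0=np.array([.4628,.0429,.0706]);u=np.array([np.cos(np.radians(3)),np.sin(np.radians(3)),0])
def tp(th): return S0+u*.188*(1-np.cos(th))+np.array([0,0,.188*np.sin(th)])
s=readout.read_state();R=Ro.from_euler("xyz",s["ee_rot"],degrees=True).as_matrix();q=s["eef_pos"]
d=q-S0;print("t",s["t"],"pos",q,"rot",s["ee_rot"],"op",s["opening"],"th est z",np.arcsin(d[2]/.188),"xz",np.arctan2(d[2],.188-d@u),"rad",np.hypot(d[2],.188-d@u),"F",s["wrist_force"])
for th in np.linspace(float(sys.argv[1]),float(sys.argv[2]),5): print(round(th,3),R.T@(tp(th)-q), -np.radians(93.1-s["ee_rot"][2]))
E
python3 arc.py .01 .12
```

```text
t 9.95 pos [0.463  0.0429 0.0706] rot [-179.8911    0.0688   93.2218] op 0.15299932114731055 th est z 0.0001279850306377107 xz 0.00012812750371080748 rad 0.18779095091358122 F [-5.9905  0.3076  3.5182]
0.01 [ 0.     -0.0002 -0.0019] 0.0021265548104548566
0.038 [ 0.     -0.0001 -0.007 ] 0.0021265548104548566
0.065 [ 0.      0.0002 -0.0122] 0.0021265548104548566
0.092 [ 0.      0.0006 -0.0173] 0.0021265548104548566
0.12 [-0.      0.0011 -0.0225] 0.0021265548104548566
```

Request:
send_rows(
  commands=[
    [0, 0, -0.002, 0],
    [0, 0, -0.007, 0],
    [0, 0, -0.012, 0],
    [0, 0.0005, -0.017, 0],
    [0, 0.001, -0.0225, 0],
  ],
)

```text
t: 10.37
eef_pos: [0.4642, 0.043, 0.0939]
ee_rot: [-179.9, 0.1, 93.2]
wrist_force: [1.7, 0.9, -3.4]
opening: 0.156
```

```bash
python3 arc.py .15 .27
```

```text
t 10.3667 pos [0.4642 0.043  0.0939] rot [-179.912     0.0723   93.2204] op 0.15599452950450685 th est z 0.12404750570969085 xz 0.1240388621749902 rad 0.18801303334499403 F [ 1.6537  0.9407 -3.4216]
0.15 [ 0.      0.0007 -0.0048] 0.0021010807625983442
0.18 [-0.      0.0016 -0.0104] 0.0021010807625983442
0.21 [-0.      0.0027 -0.0159] 0.0021010807625983442
0.24 [-0.      0.0039 -0.0214] 0.0021010807625983442
0.27 [-0.      0.0053 -0.0269] 0.0021010807625983442
```

Radius matches and forces are small. I'll continue.

Request:
send_rows(
  commands=[
    [0, 0.0007, -0.005, 0],
    [0, 0.0016, -0.0105, 0],
    [0, 0.0027, -0.016, 0],
    [0, 0.004, -0.0215, 0],
    [0, 0.0053, -0.027, 0],
  ],
)

```text
t: 10.78
eef_pos: [0.4694, 0.0432, 0.1213]
ee_rot: [-179.9, 0.1, 93.2]
wrist_force: [-1.2, -1.5, -4.0]
opening: 0.152
```

```bash
python3 arc.py .3 .42
```

```text
t 10.7833 pos [0.4694 0.0432 0.1213] rot [-179.8697    0.0748   93.22  ] op 0.15191132262194412 th est z 0.2729527650586201 xz 0.27241104457777715 rad 0.18836453803651532 F [-1.151  -1.4701 -4.0235]
0.3 [-0.      0.0018 -0.0049] 0.0020941396875193492
0.33 [-0.      0.0035 -0.0102] 0.0020941396875193492
0.36 [-0.      0.0054 -0.0156] 0.0020941396875193492
0.39 [-0.0001  0.0075 -0.0208] 0.0020941396875193492
0.42 [-0.0001  0.0097 -0.026 ] 0.0020941396875193492
```

Request:
send_rows(
  commands=[
    [0, 0.0018, -0.005, 0],
    [0, 0.0035, -0.01, 0],
    [0, 0.0054, -0.0155, 0],
    [0, 0.0075, -0.021, 0],
    [0, 0.0097, -0.026, 0],
  ],
)

```text
t: 11.2
eef_pos: [0.4781, 0.0438, 0.1474]
ee_rot: [-179.7, 0.1, 93.2]
wrist_force: [-7.2, -1.3, 0.5]
opening: 0.154
```

```bash
python3 arc.py .45 .57;  python3 - <<'E'
from h import *
p,d=cams.camera("scene");cv2.imwrite("pics/s7.png",cv2.resize(p[110:260,200:330],None,fx=4,fy=4,interpolation=cv2.INTER_CUBIC)[:600])
E
```

```text
t 11.2 pos [0.4781 0.0438 0.1474] rot [-179.6943    0.079    93.2282] op 0.15438573778960882 th est z 0.42105044966224714 xz 0.41872323465407585 rad 0.18898258013017497 F [-7.1728 -1.3066  0.5313]
0.45 [-0.0001  0.0033 -0.005 ] 0.0022381279187031647
0.48 [-0.0001  0.0058 -0.01  ] 0.0022381279187031647
0.51 [-0.0001  0.0085 -0.015 ] 0.0022381279187031647
0.54 [-0.0001  0.0113 -0.0199] 0.0022381279187031647
0.57 [-0.0001  0.0142 -0.0247] 0.0022381279187031647
```

View pics/s7.png

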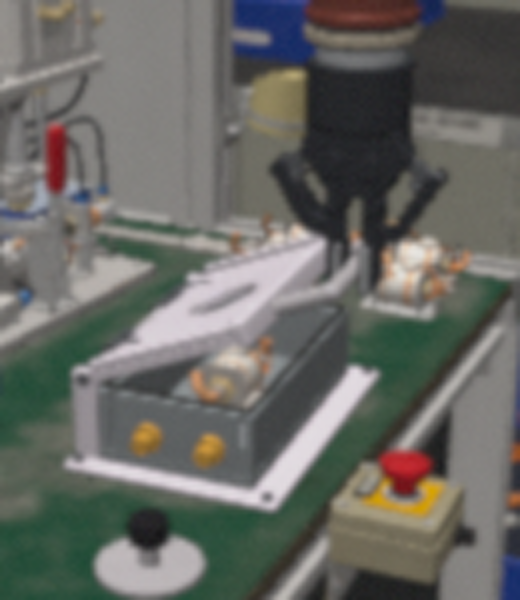

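The hood follows at about 0.42 rad with the fingers clear of the plate. I'll continue.

Request:
send_rows(
  commands=[
    [0, 0.0025, -0.005, 0],
    [0, 0.005, -0.01, 0],
    [0, 0.0075, -0.015, 0],
    [0, 0.0105, -0.02, 0],
    [0, 0.0135, -0.025, 0],
  ],
)

```text
t: 11.67
eef_pos: [0.4915, 0.0445, 0.1741]
ee_rot: [-179.6, 0.1, 93.2]
wrist_force: [-8.6, -1.9, 2.4]
opening: 0.154
```

```bash
python3 arc.py .60 .72
```

```text
t 11.6667 pos [0.4915 0.0445 0.1741] rot [-179.5707    0.087    93.2353] op 0.15397190365955277 th est z 0.5829372026993433 xz 0.5762207886737433 rad 0.1899389953316683 F [-8.5859 -1.8538  2.4456]
0.6 [-0.0001  0.0041 -0.0027] 0.0023615622618121737
0.63 [-0.0001  0.0073 -0.0073] 0.0023615622618121737
0.66 [-0.0002  0.0107 -0.0119] 0.0023615622618121737
0.69 [-0.0002  0.0142 -0.0163] 0.0023615622618121737
0.72 [-0.0002  0.0178 -0.0206] 0.0023615622618121737
```

Request:
send_rows(
  commands=[
    [0, 0.003, -0.0035, 0],
    [0, 0.006, -0.008, 0],
    [0, 0.0095, -0.0125, 0],
    [0, 0.013, -0.017, 0],
    [0, 0.0165, -0.0215, 0],
  ],
)

```text
t: 12.08
eef_pos: [0.5073, 0.0454, 0.1967]
ee_rot: [-179.4, 0.1, 93.2]
wrist_force: [-10.8, -1.5, 6.4]
opening: 0.153
```

```bash
python3 arc.py .74 .86;  python3 - <<'E'
from h import *
p,d=cams.camera("scene");cv2.imwrite("pics/s8.png",cv2.resize(p[110:260,200:330],None,fx=4,fy=4,interpolation=cv2.INTER_CUBIC)[:600])
S=cloud("scene",d);np.save("S8.npy",S)
E
```

```text
t 12.0833 pos [0.5073 0.0454 0.1967] rot [-179.403     0.1007   93.2462] op 0.15348905895407566 th est z 0.7352979405765556 xz 0.7212815842058338 rad 0.19097809318313996 F [-10.7761  -1.464    6.4402]
0.74 [-0.0002  0.0046 -0.0007] 0.0025516609321523417
0.77 [-0.0002  0.0084 -0.0048] 0.0025516609321523417
0.8 [-0.0002  0.0123 -0.0089] 0.0025516609321523417
0.83 [-0.0002  0.0164 -0.0128] 0.0025516609321523417
0.86 [-0.0003  0.0206 -0.0166] 0.0025516609321523417
```

View pics/s8.png

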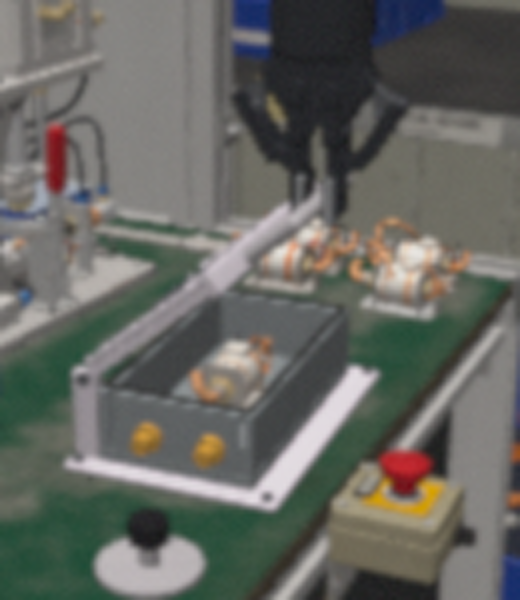

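```bash
cat > ang.py <<'E'
from h import *
import sys
np.set_printoptions(precision=4,suppress=True)
def ang(S):
    u=np.array([np.cos(.052),np.sin(.052)]);v=np.array([-u[1],u[0]])
    xy=S[...,:2]-np.array([.579,.0474]);a=xy@u;b=xy@v;z=S[...,2]
    m=(a>-.1)&(a<.075)&(b>-.115)&(b<.118)&(z>.085)&(z<.30)
    m&=~((abs(b)<.07)&(a<-.02))   # gripper
    A=a[m];Z=z[m];B=b[m]
    rng=np.random.default_rng(0);best=None
    for _ in range(400):
        i,j=rng.choice(len(A),2,False)
        if abs(A[i]-A[j])<.03: continue
        k=(Z[i]-Z[j])/(A[i]-A[j]);c=Z[i]-k*A[i];r=abs(Z-k*A-c)/np.hypot(1,k)
        n=(r<.003).sum()
        if best is None or n>best[0]: best=(n,r<.004)
    q=np.c_[A[best[1]],Z[best[1]]];c=q.mean(0);w=np.linalg.svd(q-c)[2][0]
    th=np.arctan2(-w[1],w[0]); th=(th+np.pi/2)%np.pi-np.pi/2
    # position of line: distance to hinge candidates
    nrm=np.array([np.sin(th),np.cos(th)])
    return th,len(A),best[0],c,[(h,round(float(nrm@(np.array([h,.072])-c)),4)) for h in(.07,.075,.08)]
if __name__=="__main__":
    for n in("scene","top"):
        p,d=cams.camera(n);print(n,ang(cloud(n,d)))
E
python3 - <<'E'
from ang import *
print(ang(np.load("S8.npy")))
p,d=cams.camera("top");cv2.imwrite("pics/t8.png",cv2.resize(p[150:270,180:330],None,fx=4,fy=4,interpolation=cv2.INTER_CUBIC));print(ang(cloud("top",d)))
p,d=cams.camera("scene");cv2.imwrite("pics/s9.png",cv2.resize(p[140:210,240:300],None,fx=8,fy=8,interpolation=cv2.INTER_CUBIC))
E
```

```text
(np.float64(0.6881496225308279), 320, np.int64(125), array([0.0132, 0.1311]), [(0.07, -0.0096), (0.075, -0.0064), (0.08, -0.0032)])
(np.float64(0.7018388200341628), 842, np.int64(611), array([0.0348, 0.1129]), [(0.07, -0.0085), (0.075, -0.0053), (0.08, -0.0021)])
```

View pics/t8.png

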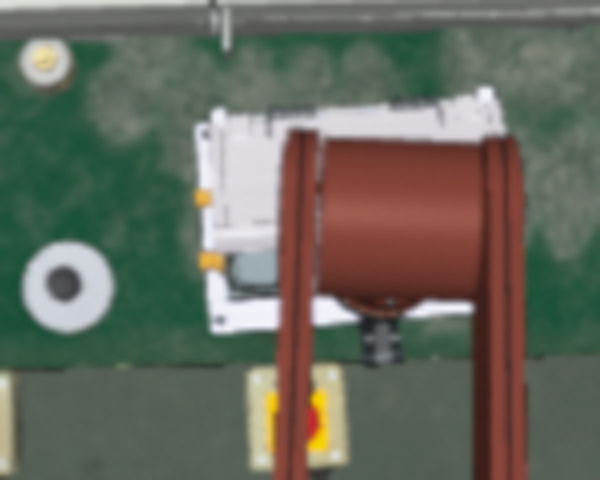

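View pics/s9.png

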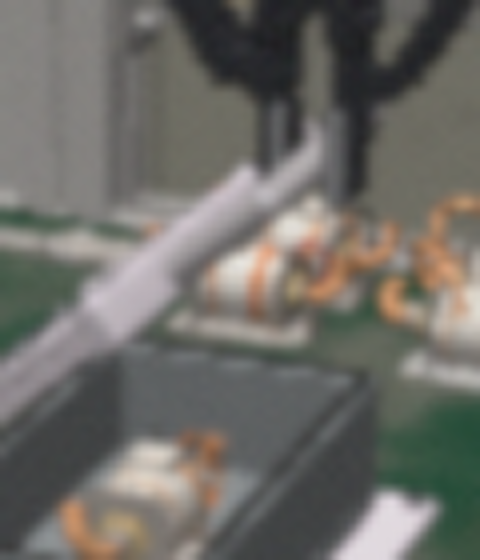

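```bash
cat > arc.py <<'E'
import sys
from h import *
from scipy.spatial.transform import Rotation as Ro
np.set_printoptions(precision=4,suppress=True)
u=np.array([np.cos(np.radians(3)),np.sin(np.radians(3)),0])
S0=np.array([.463,.0429,.0746])
def tp(th): return S0+u*.188*(1-np.cos(th))+np.array([0,0,.188*np.sin(th)])
s=readout.read_state();R=Ro.from_euler("xyz",s["ee_rot"],degrees=True).as_matrix();q=s["eef_pos"]
d=q-S0;print("t",s["t"],"pos",q,"rot",s["ee_rot"],"op",round(s["opening"],3),"th",np.arctan2(d[2],.188-d@u),"rad",np.hypot(d[2],.188-d@u),"F",s["wrist_force"])
for th in np.linspace(float(sys.argv[1]),float(sys.argv[2]),5): print(round(th,3),R.T@(tp(th)-q))
E
python3 arc.py .72 .80
```

```text
t 12.2333 pos [0.5079 0.0454 0.1975] rot [-179.497     0.1009   93.2447] op 0.155 th 0.7097838077406692 rad 0.18854386631039646 F [-11.2833  -2.137    8.4306]
0.72 [-0.0002  0.0017 -0.0011]
0.74 [-0.0002  0.0041 -0.0039]
0.76 [-0.0002  0.0067 -0.0067]
0.78 [-0.0002  0.0093 -0.0094]
0.8 [-0.0002  0.0119 -0.0121]
```

Request:
send_rows(
  commands=[
    [0, 0.0008, -0.0017, 0],
    [0, 0.0032, -0.0045, 0],
    [0, 0.0058, -0.0073, 0],
    [0, 0.0084, -0.01, 0],
    [0, 0.011, -0.0127, 0],
  ],
)

```text
t: 12.65
eef_pos: [0.5195, 0.0461, 0.2107]
ee_rot: [-179.5, 0.1, 93.2]
wrist_force: [-1.2, -1.0, -1.9]
opening: 0.155
```

```bash
python3 arc.py .81 .89; python3 ang.py
```

```text
t 12.65 pos [0.5195 0.0461 0.2107] rot [-179.5159    0.1061   93.2466] op 0.155 th 0.8027553594873182 rad 0.18915522010735195 F [-1.212  -1.0069 -1.9343]
0.81 [-0.0002  0.0018 -0.0001]
0.83 [-0.0002  0.0045 -0.0027]
0.85 [-0.0002  0.0073 -0.0052]
0.87 [-0.0003  0.0101 -0.0077]
0.89 [-0.0003  0.013  -0.0101]
scene (np.float64(0.9123220319415681), 385, np.int64(103), array([0.0067, 0.1456]), [(0.07, 0.0051), (0.075, 0.009), (0.08, 0.013)])
top (np.float64(0.8011871636102015), 518, np.int64(345), array([0.0275, 0.1279]), [(0.07, -0.0084), (0.075, -0.0048), (0.08, -0.0012)])
```

Top-camera depth (0.801) agrees with the arm-based angle (0.803). The scene fit (0.912) disagrees because it caught only a few points. I'll go on to about 0.91.

Request:
send_rows(
  commands=[
    [0, 0.002, -0.002, 0],
    [0, 0.0045, -0.0045, 0],
    [0, 0.0075, -0.007, 0],
    [0, 0.0105, -0.0095, 0],
    [0, 0.0135, -0.012, 0],
  ],
)

```text
t: 13.17
eef_pos: [0.5335, 0.0469, 0.2236]
ee_rot: [-179.5, 0.1, 93.3]
wrist_force: [-7.0, -1.0, 5.3]
opening: 0.154
```

Request:
send_rows(
  commands=[
    [0, 0.001, -0.0008, 0],
    [0, 0.0015, -0.001, 0],
    [0, 0.0015, -0.001, 0],
    [0, 0.0015, -0.001, 0],
    [0, 0.0015, -0.001, 0],
  ],
)

```text
t: 13.58
eef_pos: [0.5349, 0.0469, 0.2249]
ee_rot: [-179.5, 0.1, 93.3]
wrist_force: [-5.1, -1.8, 5.8]
opening: 0.15
```

```bash
python3 arc.py .88 .80; python3 ang.py; python3 - <<'E'
from h import *
p,d=cams.camera("scene");cv2.imwrite("pics/s10.png",cv2.resize(p[110:260,200:330],None,fx=4,fy=4,interpolation=cv2.INTER_CUBIC)[:600])
E
```

```text
t 13.5833 pos [0.5349 0.0469 0.2249] rot [-179.5395    0.1185   93.2526] op 0.15 th 0.913513915465849 rad 0.1898443791158392 F [-5.0656 -1.8023  5.7591]
0.88 [-0.0002 -0.0038  0.0054]
0.86 [-0.0002 -0.0066  0.0079]
0.84 [-0.0002 -0.0094  0.0104]
0.82 [-0.0002 -0.0122  0.0129]
0.8 [-0.0001 -0.0149  0.0155]
scene (np.float64(0.8882882435247907), 631, np.int64(266), array([0.0182, 0.1351]), [(0.07, 0.0004), (0.075, 0.0042), (0.08, 0.0081)])
top (np.float64(0.9196088782613074), 423, np.int64(281), array([0.0289, 0.1385]), [(0.07, -0.0077), (0.075, -0.0037), (0.08, 0.0003)])
```

View pics/s10.png

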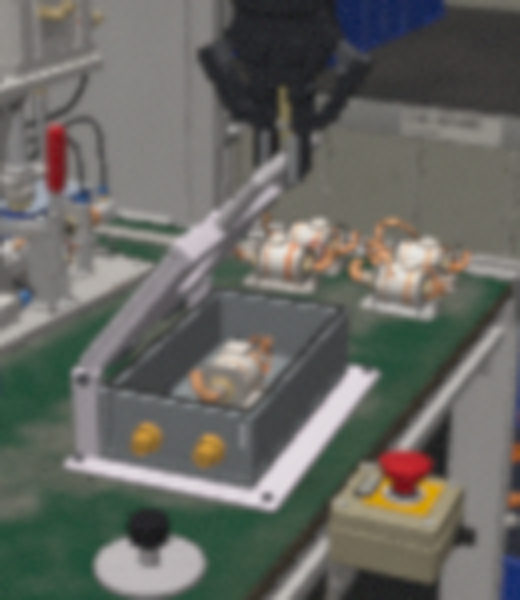

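All measures give 0.89 to 0.92, past balance, with the bar still in the grip and the lid undisturbed. Now I'll ease back.

Request:
send_rows(
  commands=[
    [0, -0.0025, 0.0018, 0],
    [0, -0.0055, 0.0045, 0],
    [0, -0.0085, 0.0072, 0],
    [0, -0.0115, 0.0098, 0],
    [0, -0.0145, 0.0125, 0],
  ],
)

```text
t: 14.15
eef_pos: [0.5205, 0.0461, 0.2122]
ee_rot: [-179.6, 0.1, 93.2]
wrist_force: [0.5, -0.3, 1.6]
opening: 0.152
```

```bash
python3 arc.py .77 .71;python3 ang.py
```

```text
t 14.15 pos [0.5205 0.0461 0.2122] rot [-179.6352    0.1128   93.2491] op 0.152 th 0.8123419898001714 rad 0.1895978292465329 F [ 0.4933 -0.3015  1.5819]
0.77 [-0.0002 -0.0045  0.0068]
0.755 [-0.0002 -0.0065  0.0088]
0.74 [-0.0001 -0.0084  0.0109]
0.725 [-0.0001 -0.0102  0.013 ]
0.71 [-0.0001 -0.0121  0.0152]
scene (np.float64(0.8320597024754623), 407, np.int64(112), array([0.0102, 0.1473]), [(0.07, -0.0065), (0.075, -0.0028), (0.08, 0.0009)])
top (np.float64(0.7950314547681705), 530, np.int64(355), array([0.0285, 0.1263]), [(0.07, -0.0084), (0.075, -0.0048), (0.08, -0.0012)])
```

Request:
send_rows(
  commands=[
    [0, -0.003, 0.0022, 0],
    [0, -0.006, 0.005, 0],
    [0, -0.009, 0.0085, 0],
    [0, -0.012, 0.012, 0],
    [0, -0.0135, 0.0145, 0],
  ],
)

```text
t: 14.67
eef_pos: [0.5053, 0.0453, 0.1965]
ee_rot: [-179.4, 0.1, 93.3]
wrist_force: [-1.5, -0.6, 2.5]
opening: 0.152
```

Request:
send_rows(
  commands=[
    [0, 0, 0, 0],
    [0, 0, 0, 0],
    [0, 0, 0, 0],
    [0, 0, 0, 0],
    [0, 0, 0, 0],
  ],
)

```text
t: 15.08
eef_pos: [0.5053, 0.0453, 0.1966]
ee_rot: [-179.4, 0.1, 93.3]
wrist_force: [1.2, 0.4, -1.0]
opening: 0.15
```

```bash
python3 arc.py .71 .70;python3 ang.py
```

```text
t 15.0833 pos [0.5053 0.0453 0.1966] rot [-179.4307    0.1106   93.2514] op 0.15 th 0.6975615330144294 rad 0.18997456491217665 F [ 1.2404  0.4257 -1.0283]
0.71 [-0.0001  0.003  -0.0005]
0.708 [-0.0001  0.0027 -0.0002]
0.705 [-0.0001  0.0024  0.0002]
0.702 [-0.0001  0.0021  0.0005]
0.7 [-0.0001  0.0018  0.0009]
scene (np.float64(0.6818675843324282), 326, np.int64(136), array([0.0173, 0.1255]), [(0.07, -0.0084), (0.075, -0.0052), (0.08, -0.0021)])
top (np.float64(0.6782587130794213), 915, np.int64(649), array([0.0351, 0.1109]), [(0.07, -0.0084), (0.075, -0.0053), (0.08, -0.0021)])
```

Request:
send_rows(
  commands=[
    [0, 0, 0, 0],
    [0, 0, 0, 0],
    [0, 0, 0, 0],
    [0, 0, 0, 0],
    [0, 0, 0, 0],
  ],
)

```text
t: 15.6
eef_pos: [0.5054, 0.0453, 0.1967]
ee_rot: [-179.4, 0.1, 93.3]
wrist_force: [2.6, -0.1, -0.7]
opening: 0.152
```

```bash
python3 arc.py .71 .70|head -1;python3 ang.py; python3 - <<'E'
from h import *
p,d=cams.camera("scene");cv2.imwrite("pics/s11.png",cv2.resize(p[110:310,140:340],None,fx=3,fy=3,interpolation=cv2.INTER_CUBIC)[:600])
p,d=cams.camera("top");cv2.imwrite("pics/t11.png",cv2.resize(p[140:260,60:400],None,fx=2,fy=2))
print(readout.read_state()["joint_vel"])
E
```

```text
t 15.6 pos [0.5054 0.0453 0.1967] rot [-179.4394    0.1103   93.25  ] op 0.152 th 0.6978895337699486 rad 0.1899734894734963 F [ 2.5667 -0.0873 -0.7039]
scene (np.float64(0.6881625606421276), 326, np.int64(138), array([0.0171, 0.1264]), [(0.07, -0.0084), (0.075, -0.0053), (0.08, -0.0021)])
top (np.float64(0.6750693231173699), 925, np.int64(658), array([0.0356, 0.1104]), [(0.07, -0.0085), (0.075, -0.0054), (0.08, -0.0023)])
[ 0.01815883  0.01627102 -0.03403022  0.02397736  0.01623382  0.06810702]
```

View pics/s11.png

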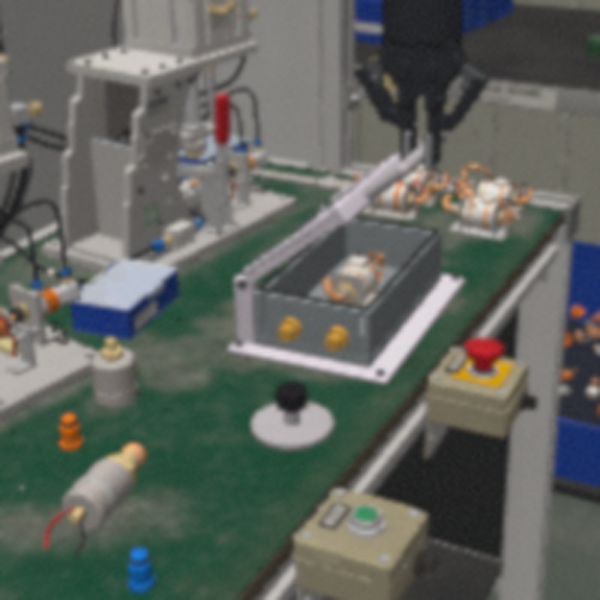

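View pics/t11.png

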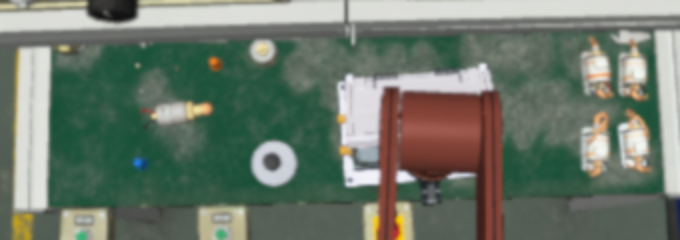

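The hood is held at about 0.69 rad. The lid stands upright at crop (290, 420), and the leak, plugs, regulator and valves are in place.

```bash
python3 -c "
from rig import job
print(job.close_job())"
```

```text
the job is handed in; nothing more can be done
None
```

The job is handed in at about 15.8 s, with the hood held by its bar at about 0.69 rad, roughly 6 degrees below its balance point. I lifted the lid off by its knob and set it down upright on the bare worktop at about (0.525, 0.281). I then raised the hood to about 0.91 rad and eased it back.

**Last checks:**
- **Hood angle:** the arm's position gave 0.698 rad, the scene camera 0.688 and the top camera 0.675. All are inside the 0.62 to 0.78 window.
- **Hold:** the arm was at rest. The wrist force was under 3 N, and the gripper opening of 0.152 (13 mm) matches the 14 mm bar.
- **Bench:** in the last pictures the lid stands upright and clear of the chamber. The other items look unmoved, judged by eye.

**Disagreements:**
- **Scene camera on the way up:** it read 0.91 rad when the arm and the top camera gave 0.80. I set that reading aside because it rested on few points.
- **Bar in the grip:** the bar seems to have slid about 4 mm in the pads early in the lift, so I refitted the hinge position from the measured arm positions. Side loads from the first estimate reached about 14 N.

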